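# Tip the serving board out of the deep bin and stand it up to dry

## Task

The small wooden serving board lies sunk in the deep narrow white bin, where nothing can grip it. Push it along its step until it tips over the edge into the pit and its near end rises above the rim, and let it lean there; then lift it out by the raised end and stand it on end between the two hoops of the drying stand. Leave the mug, the timer and the tin where they are.

Things in the scene. Friction and masses are not known exactly. Their poses are not given: they have to be found in the camera images.
- bin: fixed white plastic bin, open on top, 285 x 132 mm over the rim, 108 mm high, walls 6 mm. Origin: centre of its underside; x runs lengthwise away from the robot (yaw within 0.2 rad of the world's), z up. Inside: x -132 to +132, y -56 to +56 mm. The near part (x -132 to +24) is a step, flat top at z = 86 mm, 22 mm under the rim; the far part is a pit with its floor at z = 6 mm
- step_edge (a point): middle of the upper edge where the bin's step drops 80 mm into the pit; axes as the bin's. The pit's far end is rounded, 105 mm from this edge all round, so that a board that has tipped over the edge comes to rest with its low end in the pit's far corner, leaning over this edge at 47 to 55 degrees from the level, its high end toward the robot and 35 to 50 mm above the bin's rim
- board_center (a point): centre of the loose wooden serving board, 180 (x) x 100 (y) x 12 (z) mm, about 0.12 kg, balanced at its centre. At first it lies flat on the bin's step, x along the bin's x, z up, 3 to 9 mm clear of the side walls, 40 to 50 mm of free gap between its near end and the bin's near wall, its far end over the pit. It tips into the pit by itself once its centre has passed the step's edge
- board_near_end (a point): middle of the board's near end face (90 mm from its centre along its -x), half-way through the thickness; axes as the board's. This end rises when the board tips
- stand_slot (a point): middle of the slot's floor in the fixed drying stand, 10 mm above the hob. Stand: wooden foot 100 x 130 x 10 mm, two upright steel hoops of 8 mm wire, 108 mm long (along y) and 90 mm high over the hob, their centres at x = -20 and +20 mm; the slot between is 32 mm wide, open at both ends. x across the slot (within 0.2 rad of the world's x), y along it, z up
- mug: bystander: light mug with handle, 78 x 116 x 101 mm, origin at the centre of its underside
- timer: bystander: round white kitchen timer, 68 mm across, 58 mm high, origin at the centre of its underside
- tin: bystander: flat round food tin, 86 mm across, 40 mm high, origin at the centre of its underside

How it is judged:
On the way, in this order (a step that is already met when the one before it is completed fails the run):
1. the board leans in the bin, its near end raised above the rim, not touched by the robot (angle between board_center's own z axis and vertical above 0.6 rad and height (world z) of board_near_end above 0.12 m and z of board_center in the frame of bin below 0.12 m and horizontal distance between board_center and bin below 0.08 m and contact force between the fingers and board below 0.1 N), for 0.2 s.
2. the board is lifted clear of the bin by its raised end (height (world z) of board_center above 0.16 m and contact force between the fingers and board above 1 N), for 0.1 s.
At the end, for the whole second after the job is handed in: The board stands on either end on the stand's foot between the two hoops, within 17 degrees of upright, its centre within 25 mm of the slot's middle across it and within 35 mm along it, let go; it may lean on a hoop ((angle between board_center's own x axis and vertical below 0.3 rad or angle between board_center's own x axis and vertical above 2.84 rad) and z of board_center in the frame of stand_slot between 0.08 and 0.1 m and x of board_center in the frame of stand_slot between -0.025 and 0.025 m and y of board_center in the frame of stand_slot between -0.035 and 0.035 m); the robot touches nothing.
It fails at once if the mug is shifted more than 30 mm or tipped (distance of mug from where it was at the start of the episode above 0.03 m or angle between mug's own z axis and vertical above 0.5 rad).
It fails at once if the timer is shifted more than 30 mm or tipped (distance of timer from where it was at the start of the episode above 0.03 m or angle between timer's own z axis and vertical above 0.5 rad).
It fails at once if the tin is shifted more than 30 mm or tipped (distance of tin from where it was at the start of the episode above 0.03 m or angle between tin's own z axis and vertical above 0.5 rad).
It also fails if it takes over 67 s, if anything falls off the work surface, if the arm or the gripper's body presses on something with over 40 N, if the wrist force passes 120 N, or if a joint passes its speed limit or range.

## Robot

A 7-joint arm with a two-finger parallel gripper is mounted at the origin on a cart in front of the work surface, level with it; the furniture and walls round the work are solid. World frame = base frame: x ahead of the robot, y to its left, z up, the work surface at z = 0. Lengths are in m, angles in rad, forces in N, time in s.
With the tool pointing down it reaches from about 0.4 to 0.85 m from the base axis. Payload 4.5 kg.
Tool frame: the origin (TCP) lies on the centre line of the jaws, within the pads' length; the fingertips stand r.tcp_to_tips ahead of it and the grasp point (between the pads) lies 11 mm behind it (r.tcp_to_tips is the distance from the TCP to the fingertips, in m); y points along the fingers, x is the direction in which the jaws open and shut, and the axes are right-handed (so a half turn about y gives the same grasp; the last joint's range is limited). The gripper opens to 88 mm and grips with 3 to 60 N. Pads are 18 mm wide; open, the fingers measure 123 mm over their backs; the gripper's body (75 mm by 187 mm) begins 45 mm behind the grasp point.
Start: joints at [1.155, 0.689, -0.195, 1.565, 0.157, 0.902, -0.215], TCP at [0.272, -0.563, 0.247] pointing down, gripper open.
Joint ranges: [-3.01, 3.01], [-0.46, 2.08], [-1.47, 1.51], [0.13, 2.56], [-1, 4.14], [0.04, 2.09], [-2.66, 2.66]. Speed limits (rad/s): [2.57, 2.57, 3.14, 3.14, 3.14, 3.14, 3.14].

## Interface

Orientations are given as a unit quaternion [x, y, z, w].
In Python, from plant import r gives the robot as it stands. The module is installed in compiled form; this text tells all that it offers.
- The arm moves only by the shell command python3 -m inch 'ROWS' [OPENING] [FORCE]. ROWS is text: rows parted by semicolons, each of 4 numbers parted by spaces: the shift along the tool's x, y, z in mm, then the turn about the tool's y in degrees. In form: x y z spin; .... A call has 1 to 10 rows; each row is the pose to reach, as a shift and turn from the pose commanded when the call began, along the tool's axes at that moment; what a row does not reach only later rows make up. A row lasts 1/10 s, in which the tool goes at most 50 mm and 8.59 degrees, less where a joint would pass 70% of its speed; a pose out of reach is approached as far as the arm can. A call with a gripper value outside its range is refused whole. OPENING is the gripper command: -1 is shut, 1 is fully open, values between are in proportion, set as the call begins (- or left out, the last holds). The fingers move at their own pace and stop on an object; FORCE is the grip in N (left out, the last holds). Time passes only in rows, so rows that repeat a pose let the fingers close. It gives the time, the measured TCP pose, the force and the opening at its end, in the units of the state.
- r.get_state(): the state, without advancing time (a new reading comes with each control period).
- r.snapshot(name): name is "scene" or "top" or "wrist"; returns a dict with "frame" (384x512x3 uint8, red, green, blue), "intrinsics" (3x3 intrinsics, pixels), "R" (3x3) and "t" (3): a world point X has camera coordinates R X + t. Camera axes: x right, y down, z forward; pixel columns grow to the right and rows downward; lengths in m; the calibration is good to about 2 mm. The wrist camera is an equidistant fisheye: a pixel r from the principal point sees the ray r / f radians off the axis. A picture is of the moment at which its call begins. There is no depth.
- r.finish_job(): hands the job in, once; it reports no verdict.
Trained networks look in the newest picture that a camera, given by its name, has taken for a name from the list of things; names that differ only in an ending like _2 or _b are one class to them, and where a whole thing is asked for, a point or a joint stands for the part that bears it (a point fixed in the world has none). Each returns a list of dicts, best first, with "p" (0 to 1); they miss things now and then, are a little off and sometimes report something else, mostly with a low value. They report only what shows in the picture. A call takes as long as a camera call.
- r.trace(camera, name): "region" (384x512 bool, what is visible of it) and "centre" ([row, column] in pixels, amid what is visible of it).
- r.tip_of(camera, name): "centre" ([row, column] in pixels: a listed point, or the origin of a listed thing).
The state is a dict: "clock": time; "q": joint angles; "qd": joint speeds; "joint_torque": joint torques, N m; "tool_pos": TCP position; "eef_rot": TCP orientation; "contact_force": force on the tool from outside, world axes, zero at the start; "moment": the same for the moment, N m; "opening": opening from 0.0 (shut) to 1.0 (fully open).
Only numpy, scipy, OpenCV 4.12 (cv2) and the standard library are available. Lean on these libraries where they do the work, as an engineer would, in place of code of your own. Each camera call takes 0.05 s, during which the arm holds its last target.

## Working session

There is one attempt and no reset: what is moved stays moved. The work goes in short steps, Python scripts to look and compute and a shell command to move; the robot and the scene stay as the last step left them, time stands still between calls to the robot, and variables do not carry over. Pictures are saved under pics/ and viewed, and the job is handed in when it is done.

```bash
mkdir -p pics; ls; python3 - <<'E'
from plant import r
import cv2
print(r.get_state(), r.tcp_to_tips)
for n in ("scene","top","wrist"):
    s=r.snapshot(n); cv2.imwrite(f"pics/a_{n}.png",s["frame"][:,:,::-1]); print(n,s["intrinsics"],s["R"],s["t"])
for c in ("scene","top"):
  for n in ("bin","step_edge","board_center","board_near_end","stand_slot","mug","timer","tin"):
    print(c,n,[(d["p"],d["centre"]) for d in r.tip_of(c,n)][:2])
E
```

```text
pics
{'clock': 0.0, 'q': array([ 1.15481718,  0.68995637, -0.19451135,  1.56633371,  0.15727987,
        0.90251634, -0.21510949]), 'qd': array([ 1.79558697e-03,  9.14993455e-04, -2.83270644e-04,  4.77251481e-04,
        8.32959624e-04, -9.36919781e-06, -1.33318189e-03]), 'joint_torque': array([ 7.36777583e-04, -5.27559400e+01, -1.26662023e+00, -1.53429902e+01,
       -5.25753619e-02,  6.49285968e-03,  1.48685945e-04]), 'tool_pos': array([ 0.27141854, -0.56230293,  0.24592994]), 'eef_rot': array([-0.5986145 ,  0.3764605 , -0.37532379,  0.59922468]), 'contact_force': array([-0.44327389, -0.27504707,  0.73587035]), 'moment': array([0.01337662, 0.02198867, 0.04091484]), 'opening': 0.9978128919521451} 0.008
scene [[466.80199804   0.         259.63588203]
 [  0.         466.80199804 197.42121953]
 [  0.           0.           1.        ]] [[ 0.54956337 -0.83505372 -0.025795  ]
 [-0.38283919 -0.22426995 -0.89617919]
 [ 0.74257273  0.5023826  -0.44294184]] [-0.28189244  0.27602102  0.48013012]
top [[451.72769552   0.         257.29862909]
 [  0.         451.72769552 189.95516534]
 [  0.    
[... 369 characters left out ...]
36623 -0.41483353  0.29900304]
 [-0.26971379 -0.12906677 -0.95425166]] [-0.62468994 -0.04074434  0.39067699]
scene bin [(0.9, [206.0, 202.0])]
scene step_edge [(0.59, [165.0, 206.0])]
scene board_center [(0.88, [167.3, 195.6])]
scene board_near_end [(0.79, [178.4, 166.2])]
scene stand_slot [(0.55, [240.5, 339.2])]
scene mug [(0.71, [204.1, 292.2])]
scene timer [(0.91, [258.0, 217.2]), (0.18, [222.6, 256.9])]
scene tin [(0.62, [226.6, 258.6])]
top bin []
top step_edge []
top board_center [(0.7, [187.0, 177.8])]
top board_near_end [(0.85, [227.6, 171.7])]
top stand_slot [(0.68, [196.3, 323.1])]
top mug [(0.84, [156.6, 254.0])]
top timer [(0.93, [256.3, 248.0])]
top tin [(0.91, [205.0, 247.6])]
```

View pics/a_scene.png

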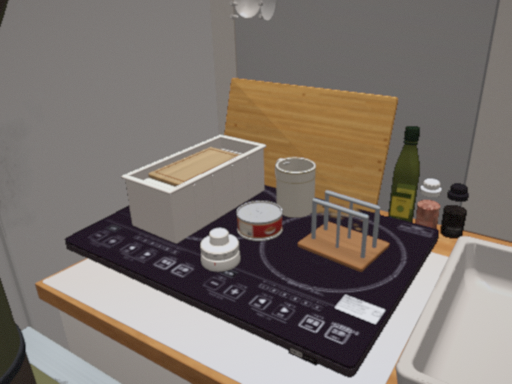

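View pics/a_top.png

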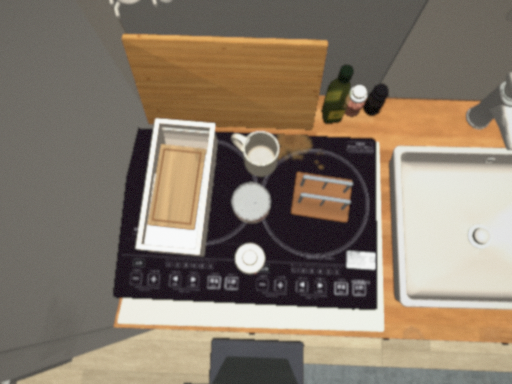

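```bash
cat > h.py <<'E'
import numpy as np, cv2
from scipy.spatial.transform import Rotation as Rn
def ray(s,rc):
    K=s["intrinsics"];R=s["R"];t=s["t"]
    d=np.linalg.inv(K)@np.array([rc[1],rc[0],1.]); return -R.T@t, R.T@d
def atz(s,rc,z):
    o,d=ray(s,rc); return o+d*(z-o[2])/d[2]
def tri(s1,p1,s2,p2):
    o1,d1=ray(s1,p1);o2,d2=ray(s2,p2)
    A=np.array([d1,-d2]).T; x=np.linalg.lstsq(A,o2-o1,rcond=None)[0]
    a=o1+x[0]*d1;b=o2+x[1]*d2; return (a+b)/2,np.linalg.norm(a-b)
def proj(s,X):
    c=s["R"]@np.asarray(X)+s["t"]; p=s["intrinsics"]@c; return p[1]/p[2],p[0]/p[2]
E
python3 - <<'E'
from plant import r
from h import *
S={n:r.snapshot(n) for n in("scene","top")}
for n,z in (("bin",0),("step_edge",.086),("board_center",.092),("board_near_end",.092),("stand_slot",.01),("mug",0),("timer",0),("tin",0)):
    for c in S:
        d=r.tip_of(c,n)
        if d: print(n,c,atz(S[c],d[0]["centre"],z).round(4))
big=cv2.resize(S["top"]["frame"][90:290,100:400,::-1],None,fx=2.6,fy=2.6,interpolation=cv2.INTER_CUBIC); cv2.imwrite("pics/b_top.png",big)
print(Rn.from_quat(r.get_state()["eef_rot"]).as_matrix().round(3))
E
```

```text
bin scene [0.5658 0.1772 0.    ]
step_edge scene [0.5915 0.1824 0.086 ]
board_center scene [0.5765 0.1989 0.092 ]
board_center top [0.5677 0.177  0.092 ]
board_near_end scene [0.4773 0.1813 0.092 ]
board_near_end top [0.4746 0.187  0.092 ]
stand_slot scene [ 0.5759 -0.1313  0.01  ]
stand_slot top [ 0.5819 -0.1402  0.01  ]
mug scene [0.664  0.0213 0.    ]
mug top [0.664  0.0129 0.    ]
timer scene [0.421  0.0223 0.    ]
timer top [0.4285 0.0242 0.    ]
tin scene [0.5497 0.0294 0.    ]
tin top [0.5414 0.0339 0.    ]
[[ 0.435  0.     0.901]
 [-0.901 -0.     0.435]
 [ 0.    -1.     0.   ]]
```

View pics/b_top.png

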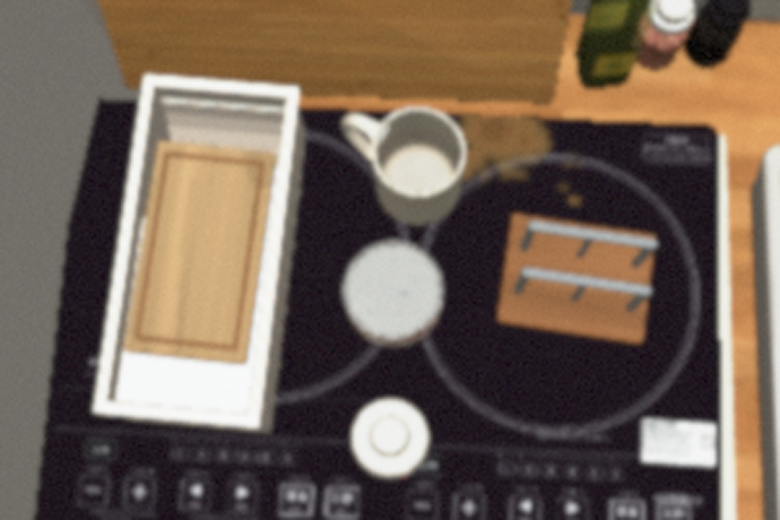

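```bash
python3 - <<'E'
from plant import r
from h import *
s=r.snapshot("scene")
for i,(a,b,c,d) in enumerate([(120,245,100,300),(170,290,280,410)]):
    cv2.imwrite(f"pics/c{i}.png",cv2.resize(s["frame"][a:b,c:d,::-1],None,fx=4,fy=4,interpolation=cv2.INTER_CUBIC))
E
```

```text
(no output)
```

View pics/c0.png

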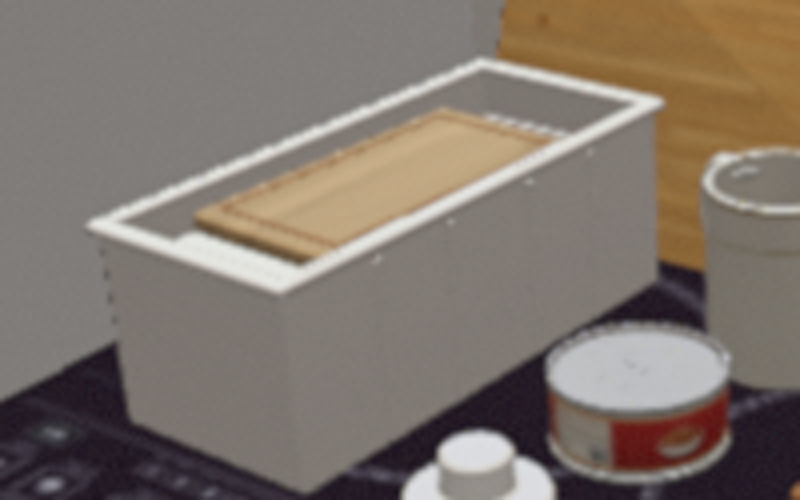

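View pics/c1.png

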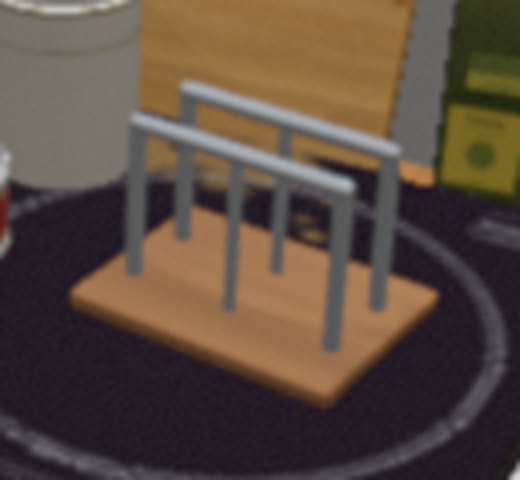

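```bash
python3 - <<'E'
from plant import r
from h import *
from scipy.optimize import least_squares
S={n:r.snapshot(n) for n in("scene","top")}
T=lambda c,r:(r/2.6+90,c/2.6+100)
A=lambda c,r:(r/4+120,c/4+100)
B=lambda c,r:(r/4+170,c/4+280)
def fit(name,L,W,z,obs):
    def res(p):
        c,s=np.cos(p[2]),np.sin(p[2]);o=[]
        for cam,(sx,sy),px in obs:
            x,y=sx*L/2,sy*W/2
            o+=list(np.subtract(proj(S[cam],[p[0]+c*x-s*y,p[1]+s*x+c*y,z]),px))
        return np.array(o)
    q=least_squares(res,[.57,.1,0],loss="soft_l1"); print(name,q.x.round(4),res(q.x).round(1)); 
    for cam in ("scene","top"):
        sub=[o for o in obs if o[0]==cam]
    return q.x
NL,NR,FR,FL=(-1,1),(-1,-1),(1,-1),(1,1)
def mk(t,f,pts): return [(f,k,t(*p)) for k,p in zip((NL,NR,FR,FL),pts)]
tb=mk(T,"top",[(92,412),(270,430),(300,88),(147,73)]); sb=mk(A,"scene",[(90,226),(281,292),(662,101),(482,58)])
for o,n in((tb,"top"),(sb,"sc"),(tb+sb,"both")): fit("bin "+n,.285,.132,.108,o)
t=mk(T,"top",[(496,318),(644,345),(658,236),(513,212)]); s=mk(B,"scene",[(72,293),(325,400),(438,293),(190,205)])
for o,n in((t,"top"),(s,"sc"),(t+s,"both")): fit("stand "+n,.1,.13,.01,o)
t=mk(T,"top",[(520,272),(652,291),(657,243),(528,228)]); s=mk(B,"scene",[(135,118),(350,187),(395,151),(184,87)])
for o,n in((t,"top"),(s,"sc"),(t+s,"both")): fit("hoops "+n,.04,.104,.088,o)
t=mk(T,"top",[(125,350),(247,362),(275,152),(158,141)])
fit("board",.18,.1,.098,t)
E
```

```text
bin top [ 0.5643  0.1782 -0.0551] [ 0.5  0.9 -0.4 -3.4 -0.3  0.9  0.3 -0.4]
bin sc [ 0.5644  0.1767 -0.0507] [-0.3 -1.5  0.   0.3 -0.3  1.3 -0.  -0.3]
bin both [ 0.5644  0.1772 -0.051 ] [ 0.6  1.7 -0.6 -2.7 -0.5  1.   0.3 -0.2 -0.3 -1.7 -0.   0.1 -0.4  1.1
 -0.1 -0.4]
stand top [ 0.5702 -0.1397 -0.1378] [ 0.5  0.2 -0.1 -0.5 -0.1 -0.2 -0.2  0.5]
stand sc [ 0.5678 -0.1411 -0.1243] [-0.1 -1.4 -0.5  0.3  0.3  0.5  0.1  0. ]
stand both [ 0.5695 -0.1403 -0.1301] [ 1.   0.6 -0.  -0.  -0.  -0.1  0.3  0.5 -0.8 -1.3 -1.1 -0.  -0.1  0.5
 -0.3  0.3]
hoops top [ 0.5695 -0.1389 -0.1006] [ 0.6  1.5 -0.2 -0.8  0.2 -1.  -0.5  0.6]
hoops sc [ 0.57   -0.1402 -0.1141] [-0.  -0.3  0.2 -0.  -0.   0.3 -0.2 -0. ]
hoops both [ 0.5699 -0.1399 -0.1071] [ 0.3  1.9 -0.2 -0.4  0.2 -0.5 -0.7  1.1  0.1 -0.5  0.1 -0.1 -0.1  0.1
 -0.2 -0.4]
board [ 0.5634  0.1799 -0.0633] [ 0.5 -0.3  0.7  0.2 -0.6  0.3 -0.7 -0.2]
```

```bash
python3 -m inch '-25 0 40 3.2; -50 0 80 6.4; -75 0 120 9.6; -100 0 160 12.8; -125 0 200 16; -150 0 240 19.2; -175 0 280 22.4; -200 0 320 25.6; -227 0 364 28.7; -227 0 364 28.7' -1 20
cat >> h.py <<'E'
def plan(target,yaw_deg):
    from plant import r
    st=r.get_state(); R=Rn.from_quat(st["eef_rot"]).as_matrix()
    d=R.T@(np.array(target)-st["tool_pos"])*1000
    cur=np.degrees(np.arctan2(R[1,0],R[0,0]))
    spin=(cur-yaw_deg+180)%360-180
    print("pos",st["tool_pos"].round(4),"yaw",cur.round(2),"shift",d.round(1),"spin",round(spin,2),"len",np.linalg.norm(d).round(0),"F",st["contact_force"].round(1),"open",round(st["opening"],3),"t",round(st["clock"],2),"q",st["q"].round(2),"tilt",R[:,1].round(3))
E
python3 -c "
from h import *
plan([.4526,.1829,.20],-92.9)"
```

```text
clock: 3.0
tool_pos: [0.5058, -0.1912, 0.2468]
eef_rot: [-0.488, 0.51, -0.509, 0.493]
contact_force: [-0.5, 0.0, 0.2]
opening: 0.119
pos [ 0.5058 -0.1912  0.2468] yaw -92.18 shift [-371.6   48.4  -67.6] spin 0.72 len 381.0 F [-0.5  0.   0.2] open 0.119 t 3.0 q [ 0.29  0.57 -0.01  1.83 -0.    0.74 -1.33] tilt [ 0.004  0.005 -1.   ]
```

```bash
python3 -m inch '-46 0 -8 0.5; -92 0 -16 0.5; -138 0 -24 0.5; -184 0 -32 0.5; -230 0 -40 0.5; -276 0 -48 0.5; -322 0 -56 0.5; -372 20 -64 0.5; -372 48 -64 0.5; -372 48 -64 0.5' -1
python3 -m inch '0 0 0 0; 0 0 0 0' 
python3 -c "
from h import *
plan([.4526,.1829,.098],-92.9)"
```

```text
clock: 4.0
tool_pos: [0.4537, 0.1756, 0.1964]
eef_rot: [-0.488, 0.514, -0.513, 0.484]
contact_force: [-0.7, -1.9, 0.2]
opening: 0.004
clock: 4.2
tool_pos: [0.457, 0.1729, 0.1998]
eef_rot: [0.484, -0.515, 0.516, -0.484]
contact_force: [0.3, -0.0, 0.5]
opening: 0.006
pos [0.457  0.1729 0.1998] yaw -93.61 shift [ -9.7 101.8  -5.2] spin -0.71 len 102.0 F [ 0.3 -0.   0.5] open 0.006 t 4.2 q [-0.49  0.59  0.05  2.03 -0.05  0.52 -2.04] tilt [ 0.002 -0.    -1.   ]
```

```bash
python3 -m inch '-10 20 -5 -0.7; -10 50 -5 -0.7; -10 75 -5 -0.7; -10 75 -5 -0.7;-10 75 -5 -0.7' -1
python3 - <<'E'
from h import *
from plant import r
plan([.4526,.1829,.098],-92.9)
for n in("scene","wrist"):
    s=r.snapshot(n); f=s["frame"][:,:,::-1]
    if n=="scene": f=f[80:245,80:300]
    cv2.imwrite(f"pics/d_{n}.png",cv2.resize(f,None,fx=3 if n=="scene" else 1.5,fy=3 if n=="scene" else 1.5,interpolation=cv2.INTER_CUBIC))
E
```

```text
clock: 4.7
tool_pos: [0.4524, 0.184, 0.1247]
eef_rot: [0.487, -0.512, 0.513, -0.488]
contact_force: [0.3, -0.1, 0.7]
opening: 0.005
pos [0.4524 0.184  0.1247] yaw -92.84 shift [ 1.1 26.7  0.2] spin 0.06 len 27.0 F [ 0.3 -0.1  0.7] open 0.005 t 4.7 q [-0.5   0.73  0.03  2.09 -0.05  0.33 -2.05] tilt [ 0.001 -0.    -1.   ]
```

View pics/d_scene.png

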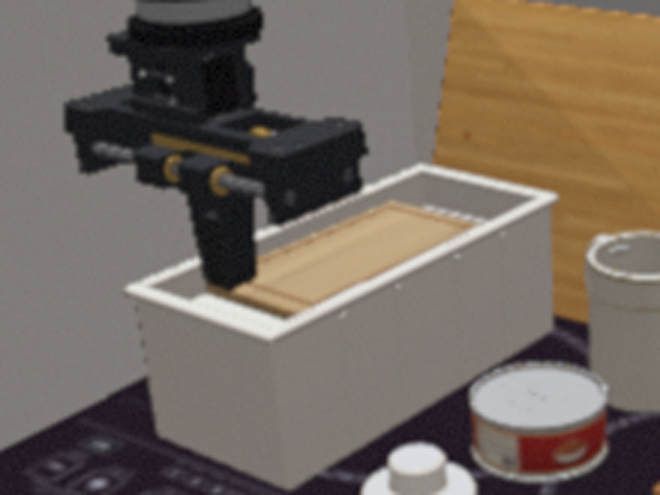

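View pics/d_wrist.png

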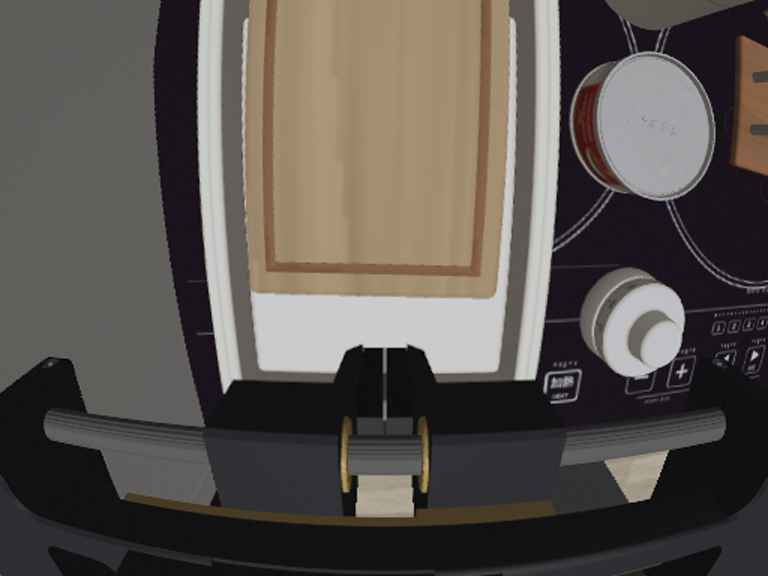

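The wrist view shows the closed fingers over the free gap (tips about 385,350), with the board's near end ahead at row 297 and bin walls clear on both sides.

```bash
python3 -m inch '0 12 0 0; 0 22 0 0; 0 26 0 0; 0 26 0 0; 0 26 0 0' -1
python3 - <<'E'
from h import *
from plant import r
plan([.4526,.1829,.098],-92.9)
for n in("wrist",):
    s=r.snapshot(n); f=s["frame"][:,:,::-1]
    cv2.imwrite(f"pics/e_{n}.png",cv2.resize(f,None,fx=1.5,fy=1.5,interpolation=cv2.INTER_CUBIC))
E
```

```text
clock: 5.3
tool_pos: [0.4514, 0.1849, 0.0975]
eef_rot: [-0.488, 0.512, -0.512, 0.488]
contact_force: [-0.0, -0.4, 0.3]
opening: 0.006
pos [0.4514 0.1849 0.0975] yaw -92.72 shift [ 1.9 -0.5  1.3] spin 0.18 len 2.0 F [-0.  -0.4  0.3] open 0.006 t 5.3 q [-0.5   0.78  0.02  2.1  -0.05  0.27 -2.05] tilt [-0. -0. -1.]
```

View pics/e_wrist.png

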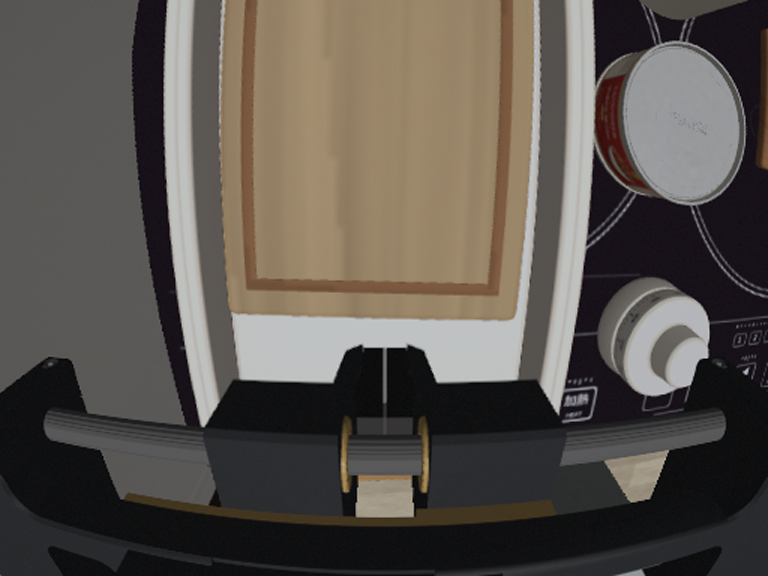

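```bash
python3 -m inch '1 0 4 0; 1 0 8 0; 1 0 11 0; 1 0 14 0; 1 0 17 0; 1 0 20 0; 1 0 23 0; 1 0 26 0; 1 0 29 0; 1 0 29 0' -1
python3 - <<'E'
from h import *
from plant import r
plan([.4526,.1829,.098],-92.9)
for n in("wrist",):
    s=r.snapshot(n); f=s["frame"][:,:,::-1]
    cv2.imwrite(f"pics/f_{n}.png",cv2.resize(f,None,fx=1.5,fy=1.5,interpolation=cv2.INTER_CUBIC))
E
```

```text
clock: 6.35
tool_pos: [0.4813, 0.1826, 0.0977]
eef_rot: [0.487, -0.512, 0.512, -0.488]
contact_force: [-0.2, 1.0, -0.5]
opening: 0.003
pos [0.4813 0.1826 0.0977] yaw -92.75 shift [  1.   -0.3 -28.7] spin 0.15 len 29.0 F [-0.2  1.  -0.5] open 0.003 t 6.35 q [-0.46  0.79  0.02  2.02 -0.04  0.33 -2.03] tilt [ 0.001  0.    -1.   ]
```

View pics/f_wrist.png

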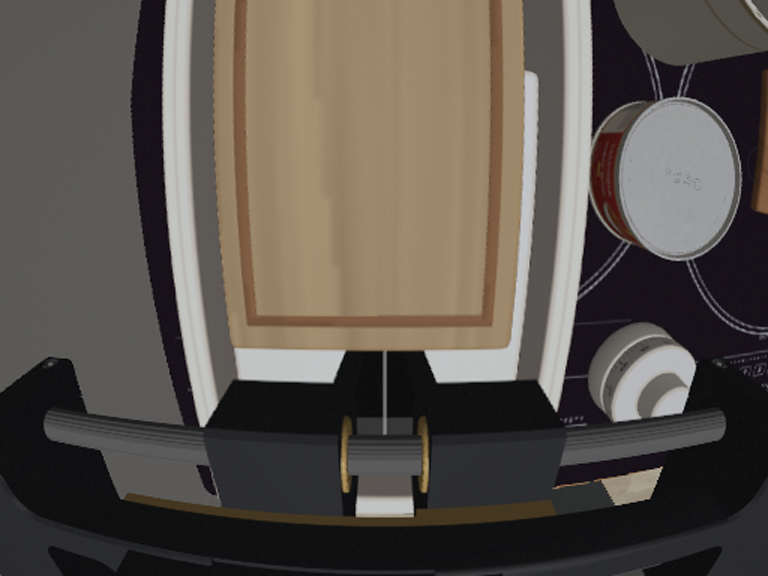

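```bash
python3 -m inch '0 0 3 0; 0 0 5 0; 0 0 7 0; 0 0 7 0' -1
cat > pic.py <<'E'
import sys
from h import *
from plant import r
cam,name=sys.argv[1:3]
s=r.snapshot(cam); f=s["frame"][:,:,::-1]; k=1.5
if len(sys.argv)>3: a,b,c,d=map(int,sys.argv[3:7]); f=f[a:b,c:d]; k=min(800/(d-c),600/(b-a))
cv2.imwrite(f"pics/{name}.png",cv2.resize(f,None,fx=k,fy=k,interpolation=cv2.INTER_CUBIC))
E
python3 pic.py scene g1 80 245 80 300
```

```text
clock: 6.8
tool_pos: [0.4879, 0.1822, 0.0977]
eef_rot: [0.488, -0.512, 0.512, -0.488]
contact_force: [0.4, 0.4, 0.8]
opening: 0.004
```

View pics/g1.png

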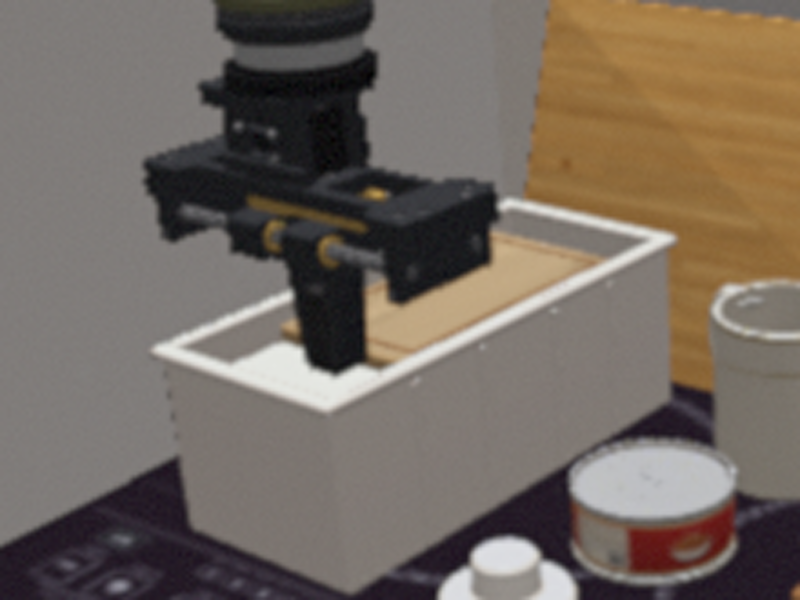

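```bash
python3 -m inch '0 0 1 0; 0 0 2 0; 0 0 2 0;0 0 2 0' -1
python3 pic.py wrist g2
```

```text
clock: 7.25
tool_pos: [0.4895, 0.1821, 0.0977]
eef_rot: [0.488, -0.512, 0.512, -0.488]
contact_force: [0.4, 0.3, -0.6]
opening: 0.005
```

View pics/g2.png

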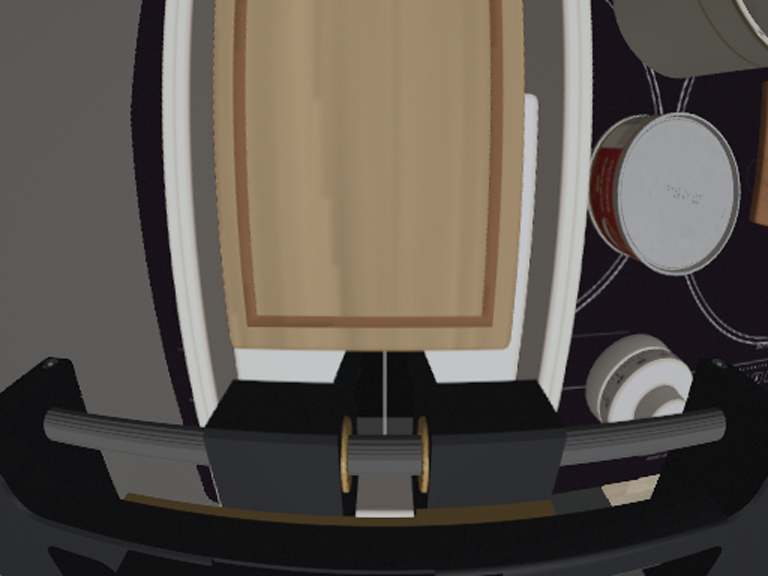

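```bash
python3 -m inch '0 0 1 0; 0 0 2 0; 0 0 2 0;0 0 2 0;0 0 0 0;0 0 0 0' -1
python3 pic.py wrist g3
```

```text
clock: 7.9
tool_pos: [0.4893, 0.1821, 0.0977]
eef_rot: [0.488, -0.512, 0.512, -0.488]
contact_force: [-0.9, 0.0, 0.1]
opening: 0.008
```

View pics/g3.png

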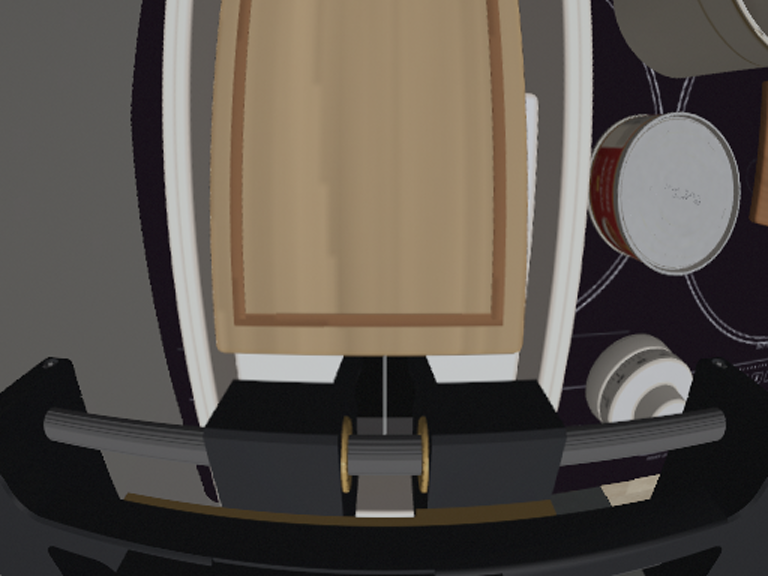

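The near end looks wider and is covering the finger tips (row 355): it is tipping. Backing off.

```bash
python3 -m inch '0 0 -10 0; 0 0 -25 0; 0 0 -32 0;0 0 -32 0;0 0 -32 0;0 0 -32 0' -1
python3 pic.py wrist g4; python3 pic.py scene g5 80 245 80 300
```

```text
clock: 8.55
tool_pos: [0.4583, 0.1837, 0.0978]
eef_rot: [0.488, -0.512, 0.512, -0.488]
contact_force: [0.3, 0.4, 0.4]
opening: 0.005
```

View pics/g4.png

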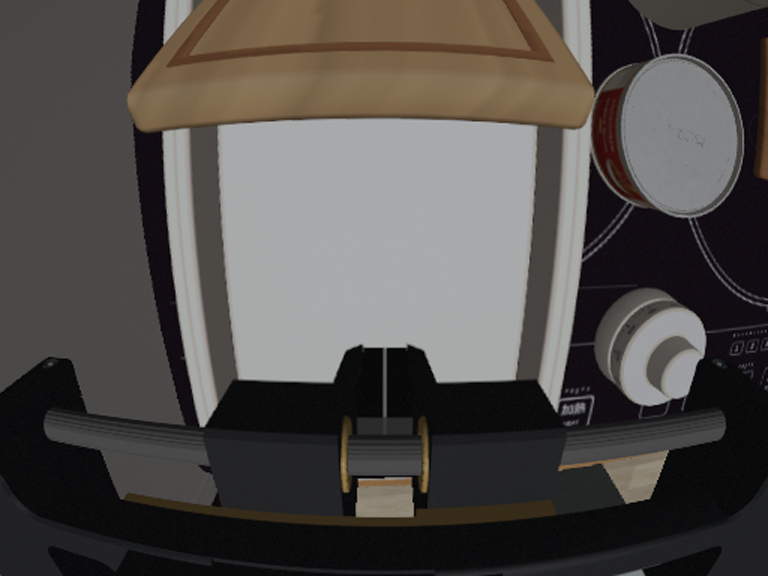

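View pics/g5.png

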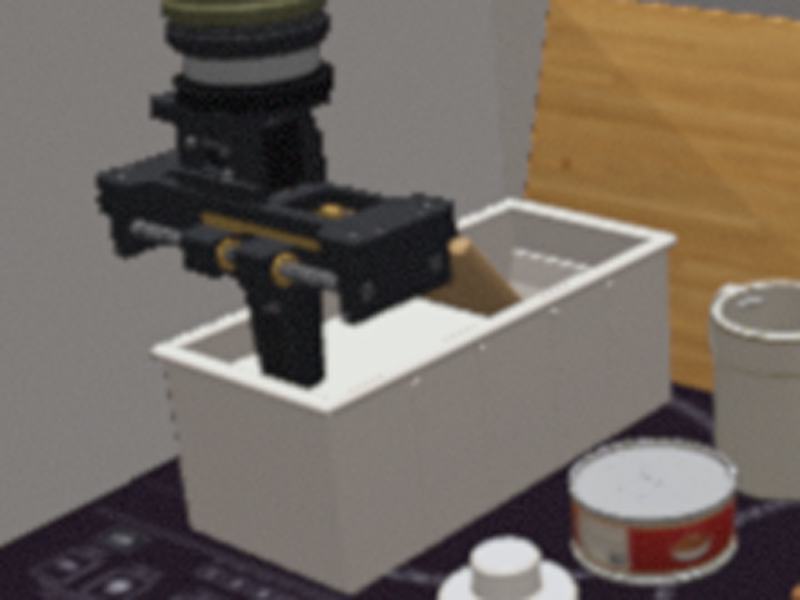

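The board leans with its near end raised; the fingers are clear. Rise, open, spin 90°.

```bash
python3 -m inch '0 -40 0 0; 0 -80 0 0; 0 -120 0 0; 0 -160 0 0; 0 -160 0 -8; 0 -160 0 -16; 0 -160 0 -24; 0 -160 0 -32;0 -160 0 -40; 0 -160 0 -48' 1
python3 -m inch '0 0 0 -8; 0 0 0 -16; 0 0 0 -24; 0 0 0 -32; 0 0 0 -41; 0 0 0 -41'
python3 - <<'E'
from h import *
from plant import r
plan([.57,.177,.2],-2.9)
S={n:r.snapshot(n) for n in("scene","top")}
P={}
for n in ("board_near_end","board_center"):
    for c in S:
        d=r.tip_of(c,n); print(c,n,[(x["p"],x["centre"]) for x in d]); 
        if d:P[c,n]=d[0]["centre"]
    if ("scene",n) in P and ("top",n) in P: print(n,tri(S["scene"],P["scene",n],S["top"],P["top",n]))
cv2.imwrite("pics/h1.png",cv2.resize(S["scene"]["frame"][100:245,110:290,::-1],None,fx=4,fy=4,interpolation=cv2.INTER_CUBIC))
cv2.imwrite("pics/h2.png",cv2.resize(S["top"]["frame"][100:270,110:310,::-1],None,fx=3.5,fy=3.5,interpolation=cv2.INTER_CUBIC))
E
```

```text
clock: 9.65
tool_pos: [0.4577, 0.1834, 0.2578]
eef_rot: [-0.655, 0.267, -0.267, 0.655]
contact_force: [0.4, 0.9, 0.6]
opening: 0.888
clock: 10.25
tool_pos: [0.4577, 0.1832, 0.2576]
eef_rot: [-0.707, 0.023, -0.023, 0.707]
contact_force: [0.1, -0.5, 0.3]
opening: 1.0
pos [0.4577 0.1832 0.2576] yaw -3.72 shift [112.5  57.6   1.1] spin -0.82 len 126.0 F [ 0.1 -0.5  0.3] open 1.0 t 10.25 q [-0.21  0.52 -0.41  1.93  0.3   0.74 -0.86] tilt [-0.  0. -1.]
scene board_near_end [(0.78, [144.0, 188.0])]
top board_near_end [(0.96, [186.9, 168.8])]
board_near_end (array([0.54983306, 0.18862797, 0.14336878]), np.float64(0.00039325252792215935))
scene board_center [(0.71, [167.1, 210.2])]
top board_center [(0.68, [184.7, 169.9]), (0.65, [169.0, 180.8])]
board_center (array([0.58011687, 0.18585939, 0.0826782 ]), np.float64(0.035748187132171205))
```

View pics/h1.png

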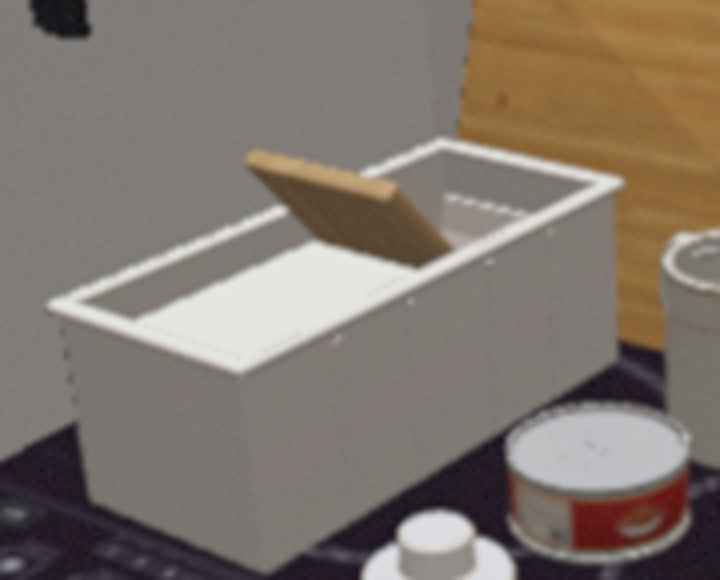

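View pics/h2.png

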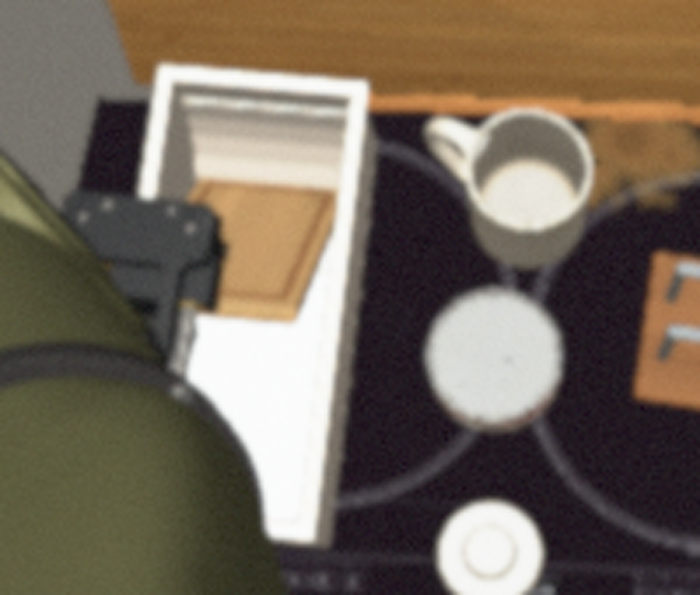

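```bash
python3 - <<'E'
from h import *
from plant import r
s=r.snapshot("scene"); t=r.snapshot("top")
for z in (.143,.147,.151):
    a=atz(s,(138,172),z);b=atz(s,(145.75,209),z); d=a-b
    print(z,a.round(4),b.round(4),((a+b)/2).round(4),np.linalg.norm(d).round(4),"yaw",np.degrees(np.arctan2(-d[0],d[1])).round(1))
    # top right corner
    print(atz(t,(320/3.5+100,293/3.5+110),z).round(4))
print(tri(s,(145.75,209),t,(320/3.5+100,293/3.5+110)))
E
python3 pic.py wrist h3
```

```text
0.143 [0.5619 0.2427 0.143 ] [0.5631 0.1466 0.143 ] [0.5625 0.1947 0.143 ] 0.0962 yaw 0.7
[0.5425 0.1374 0.143 ]
0.147 [0.5534 0.2342 0.147 ] [0.5545 0.1393 0.147 ] [0.554  0.1868 0.147 ] 0.0949 yaw 0.7
[0.5417 0.1368 0.147 ]
0.151 [0.5449 0.2258 0.151 ] [0.546  0.1321 0.151 ] [0.5455 0.1789 0.151 ] 0.0937 yaw 0.7
[0.5408 0.1361 0.151 ]
(array([0.54283724, 0.13362828, 0.15143161]), np.float64(0.006493444414680208))
```

View pics/h3.png

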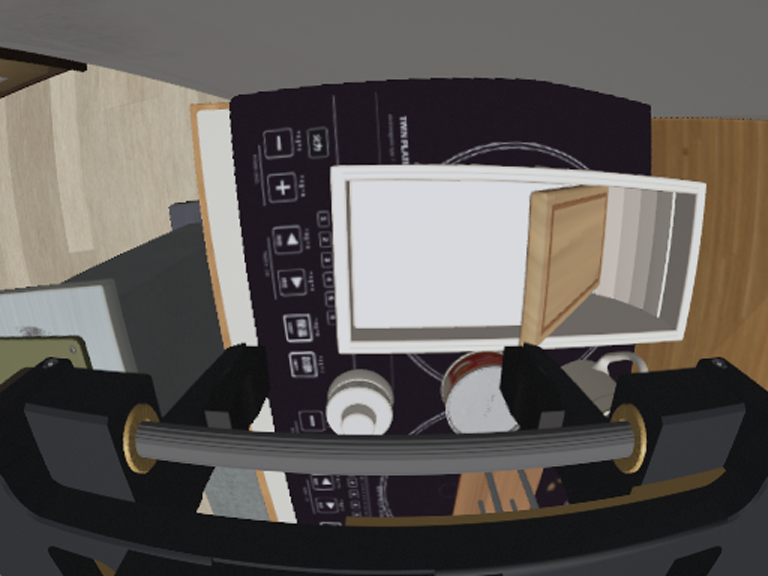

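```bash
python3 -m inch '36 0 0 -0.8; 72 0 2 -0.8; 108 10 4 -0.8; 109 35 4 -0.8; 109 57 4 -0.8; 109 57 4 -0.8; 109 57 4 -0.8'
python3 -c "
from h import *
plan([.566,.182,.120],-2.9)"; python3 pic.py scene i1 80 245 100 320;python3 pic.py wrist i2
```

```text
clock: 11.4
tool_pos: [0.5664, 0.1807, 0.2009]
eef_rot: [0.707, -0.018, 0.018, -0.707]
contact_force: [0.2, 1.2, 0.1]
opening: 1.0
pos [0.5664 0.1807 0.2009] yaw -2.92 shift [-0.4 80.9  1.3] spin -0.02 len 81.0 F [0.2 1.2 0.1] open 1.0 t 11.4 q [-0.17  0.72 -0.38  1.7   0.35  0.79 -0.77] tilt [-0. -0. -1.]
```

View pics/i1.png

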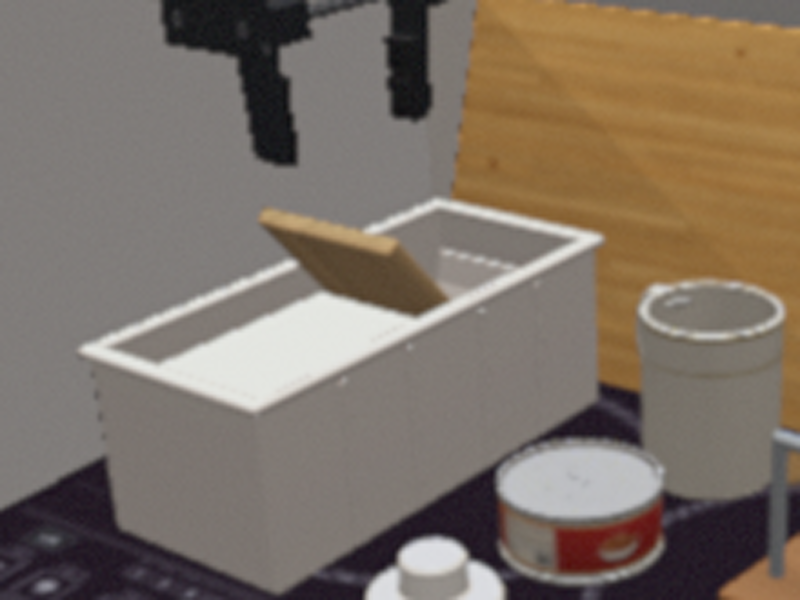

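View pics/i2.png

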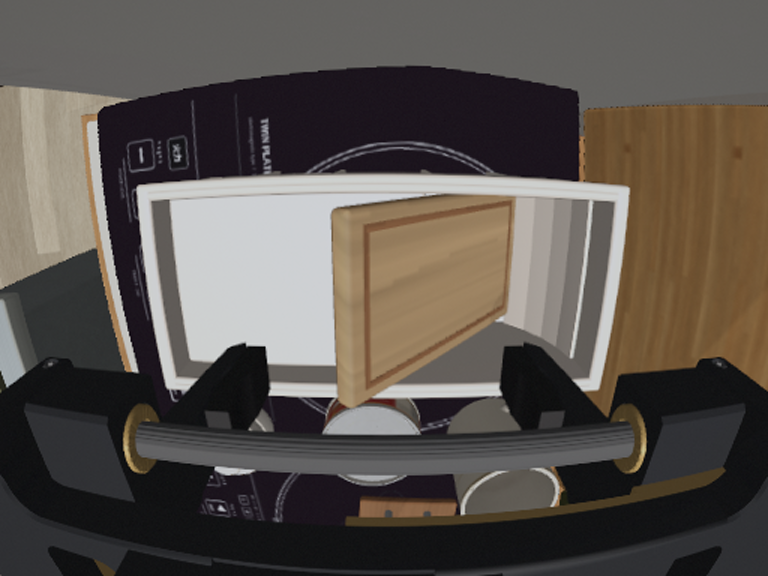

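The raised end sits between the open fingers, with room on both sides. Descend.

```bash
python3 -m inch '0 20 1 0; 0 40 1 0; 0 58 1 0; 0 70 1 0; 0 78 1 0; 0 80 1 0; 0 80 1 0'
python3 -c "
from h import *
plan([.566,.182,.120],-2.9)"; python3 pic.py scene i3 80 245 100 320;python3 pic.py wrist i4
```

```text
clock: 12.2
tool_pos: [0.5669, 0.1817, 0.1211]
eef_rot: [-0.707, 0.018, -0.018, 0.707]
contact_force: [0.6, 0.2, 0.3]
opening: 1.0
pos [0.5669 0.1817 0.1211] yaw -2.93 shift [-0.9  1.1  0.2] spin -0.03 len 1.0 F [0.6 0.2 0.3] open 1.0 t 12.2 q [-0.2   0.83 -0.32  1.76  0.42  0.62 -0.82] tilt [ 0.001  0.    -1.   ]
```

View pics/i3.png

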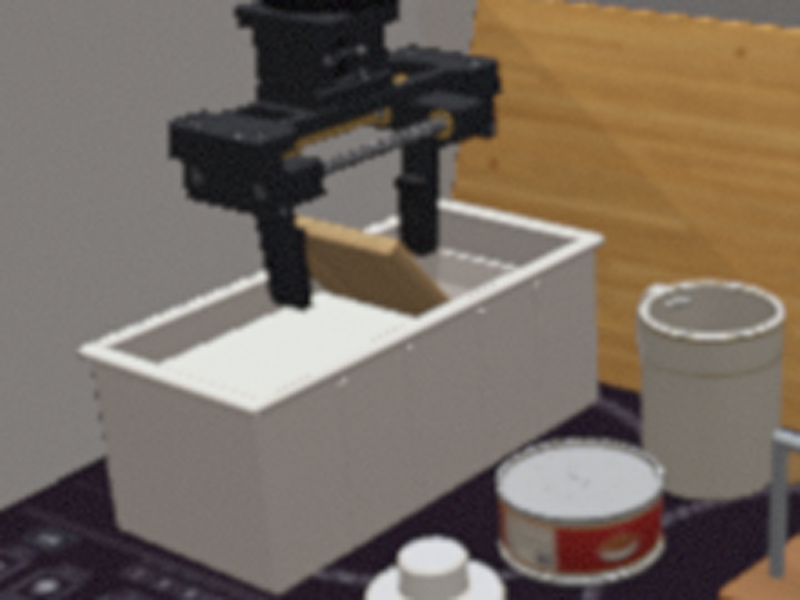

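View pics/i4.png

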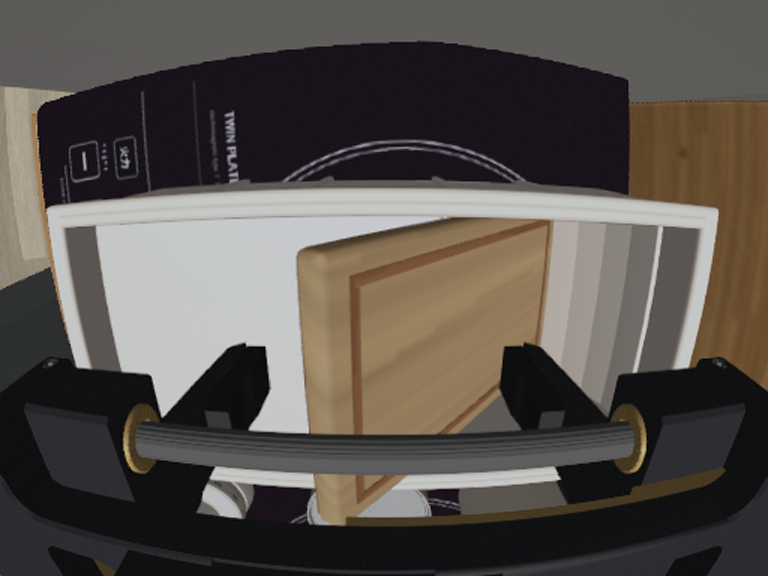

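```bash
python3 -m inch '0 0 0 0; 0 0 0 0; 0 0 0 0; 0 0 0 0; 0 0 0 0; 0 0 0 0; 0 0 0 0; 0 0 0 0; 0 0 0 0; 0 0 0 0' -1 10
python3 -c "
from h import *
plan([.566,.182,.120],-2.9)"; python3 pic.py scene i5 80 245 100 320;python3 pic.py wrist i6
```

```text
clock: 13.3
tool_pos: [0.5662, 0.1816, 0.121]
eef_rot: [0.707, -0.018, 0.018, -0.707]
contact_force: [-3.4, -1.0, 4.8]
opening: 0.444
pos [0.5662 0.1816 0.121 ] yaw -2.91 shift [-0.2  1.   0.4] spin -0.01 len 1.0 F [-3.4 -1.   4.8] open 0.444 t 13.3 q [-0.2   0.83 -0.32  1.76  0.42  0.62 -0.82] tilt [-0. -0. -1.]
```

View pics/i5.png

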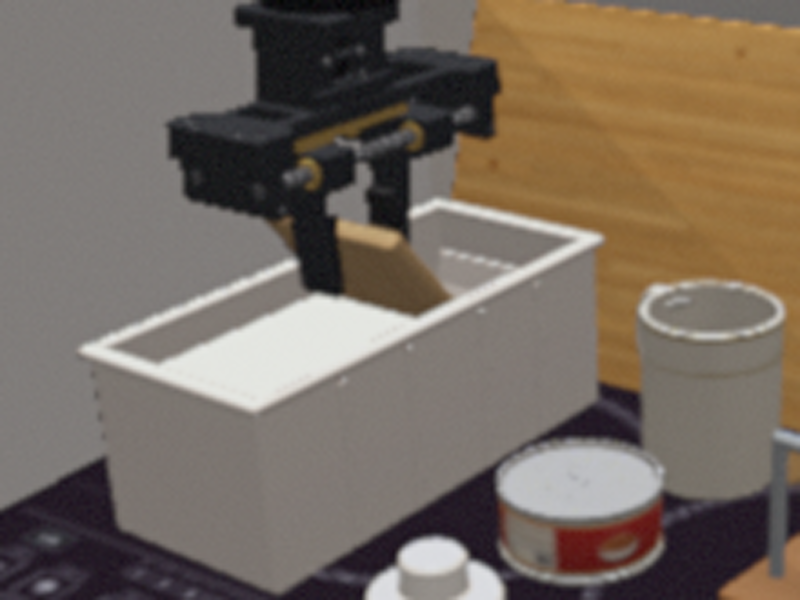

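View pics/i6.png

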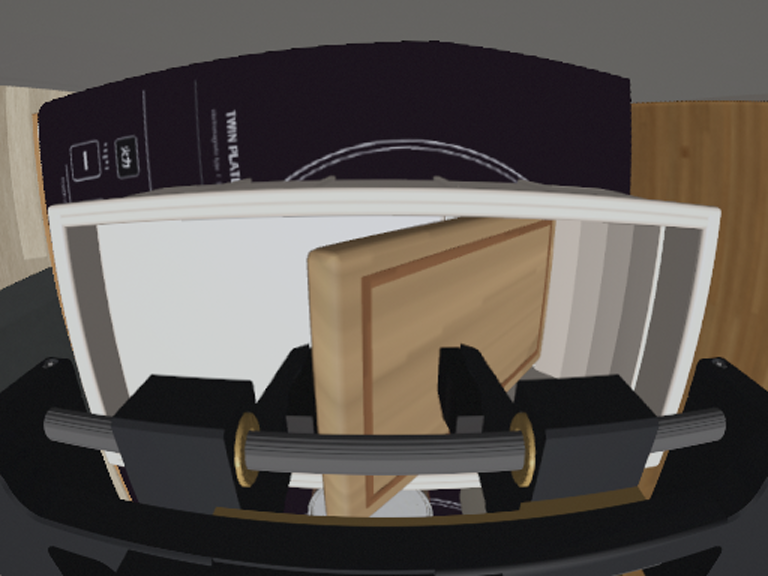

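Fingers rest on both sides of the raised end (opening 39 mm, board still tilted). Lift slowly so the board can rotate into the jaws.

```bash
python3 -m inch '0 -2 0 0; 0 -4 0 0; 0 -6 0 0; 0 -8 0 0; 0 -10 0 0; 0 -12 0 0; 0 -14 0 0; 0 -16 0 0; 0 -18 0 0; 0 -20 0 0' -1 15
python3 -c "
from h import *
plan([.566,.182,.120],-2.9)"; python3 pic.py scene j1 80 245 100 320;python3 pic.py wrist j2
```

```text
clock: 14.4
tool_pos: [0.5665, 0.1815, 0.1408]
eef_rot: [0.707, -0.018, 0.018, -0.707]
contact_force: [1.5, -0.9, 0.7]
opening: 0.318
pos [0.5665 0.1815 0.1408] yaw -2.93 shift [-0.5 20.8  0.5] spin -0.03 len 21.0 F [ 1.5 -0.9  0.7] open 0.318 t 14.4 q [-0.19  0.8  -0.34  1.75  0.4   0.66 -0.81] tilt [-0. -0. -1.]
```

View pics/j1.png

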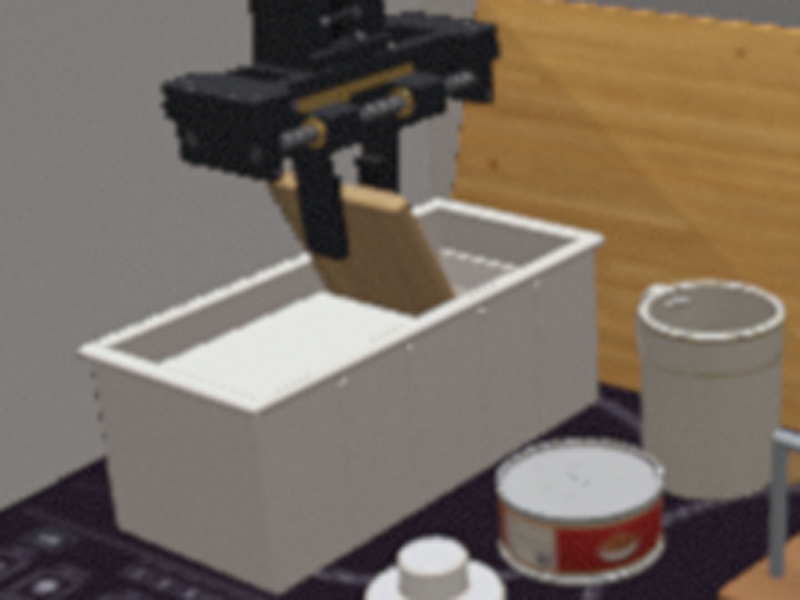

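View pics/j2.png

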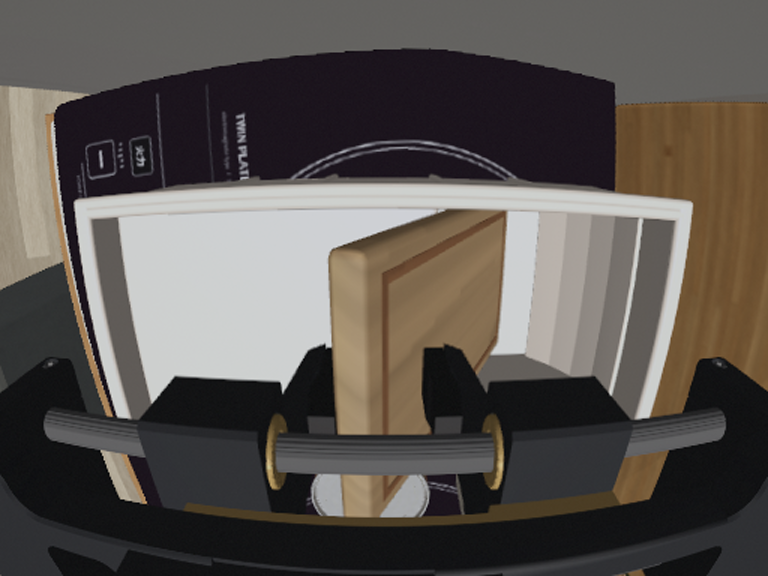

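Working well: lifting and rotating upright. Continue.

```bash
python3 -m inch '0 -3 0 0; 0 -6 0 0; 0 -9 0 0; 0 -12 0 0; 0 -15 0 0; 0 -18 0 0; 0 -21 0 0; 0 -24 0 0; 0 -27 0 0; 0 -30 0 0' -1 20
python3 -c "
from h import *
plan([.566,.182,.120],-2.9)"; python3 pic.py scene k1 80 245 100 320;python3 pic.py wrist k2
```

```text
clock: 15.5
tool_pos: [0.5683, 0.1811, 0.1708]
eef_rot: [-0.707, 0.017, -0.019, 0.707]
contact_force: [6.2, -0.7, -2.1]
opening: 0.226
pos [0.5683 0.1811 0.1708] yaw -2.98 shift [-2.5 50.8  0.8] spin -0.08 len 51.0 F [ 6.2 -0.7 -2.1] open 0.226 t 15.5 q [-0.18  0.76 -0.36  1.72  0.38  0.72 -0.79] tilt [ 0.003  0.    -1.   ]
```

View pics/k1.png

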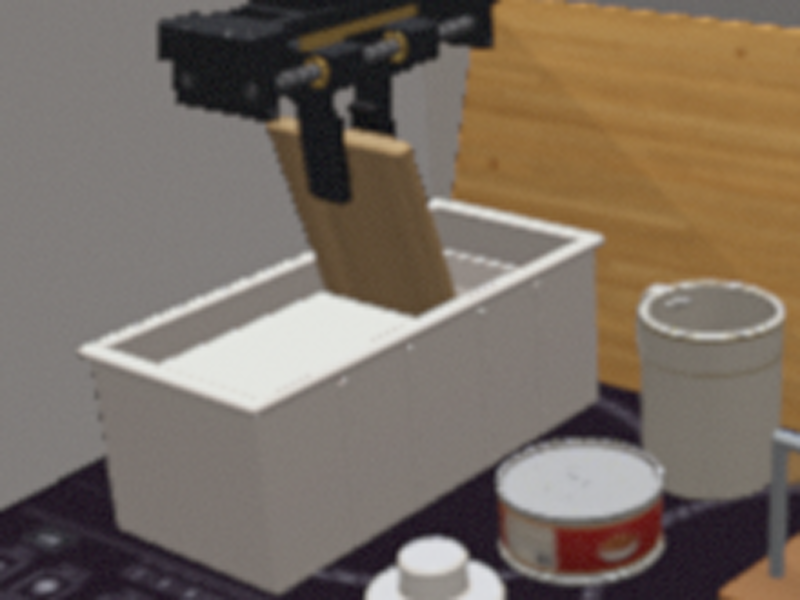

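View pics/k2.png

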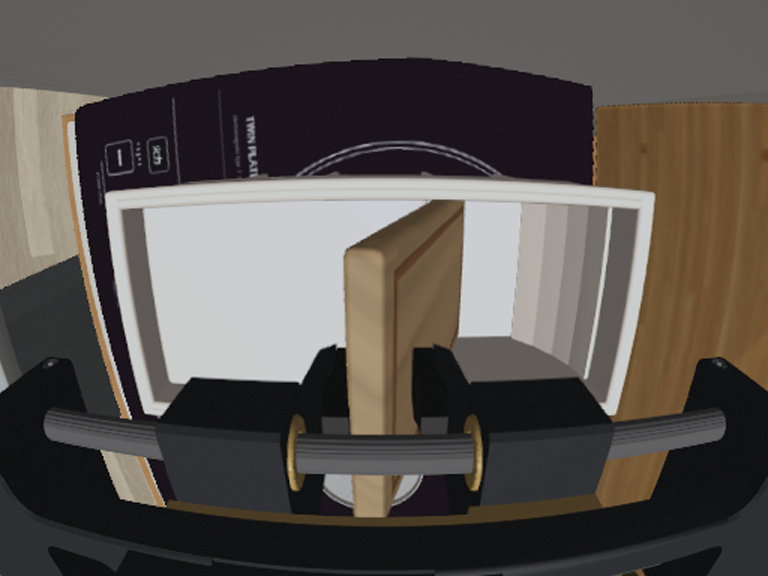

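```bash
python3 -m inch '3 -3 0 0; 6 -6 0 0; 9 -9 0 0; 12 -12 0 0; 15 -15 0 0; 18 -18 0 0; 21 -21 0 0; 24 -24 0 0; 27 -27 0 0; 30 -30 0 0' -1 20
python3 -c "
from h import *
plan([.566,.182,.120],-2.9)"; python3 pic.py scene l1 80 245 100 320;python3 pic.py wrist l2
```

```text
clock: 16.6
tool_pos: [0.5956, 0.1801, 0.2007]
eef_rot: [0.707, -0.019, 0.017, -0.707]
contact_force: [-0.3, -0.4, -0.8]
opening: 0.136
pos [0.5956 0.1801 0.2007] yaw -2.9 shift [-29.5  80.8   0.5] spin -0.0 len 86.0 F [-0.3 -0.4 -0.8] open 0.136 t 16.6 q [-0.16  0.76 -0.38  1.61  0.35  0.84 -0.73] tilt [-0.002 -0.    -1.   ]
```

View pics/l1.png

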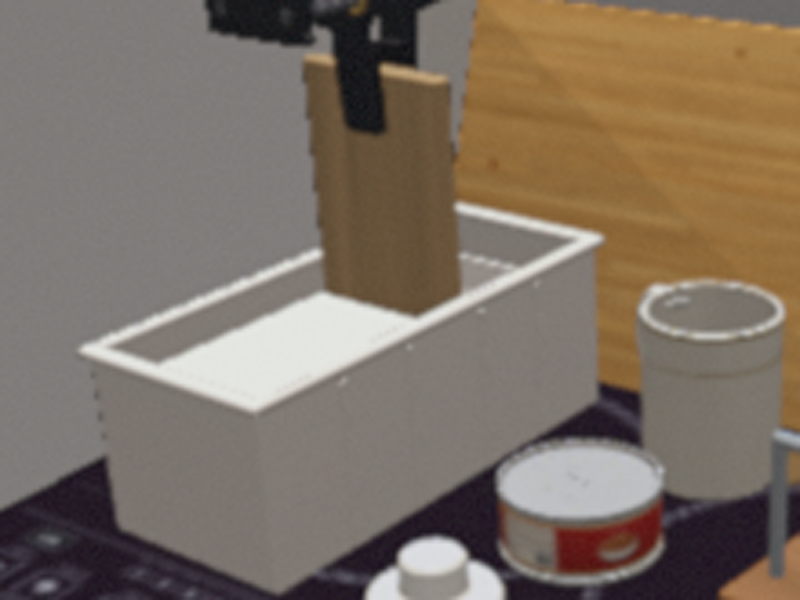

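View pics/l2.png

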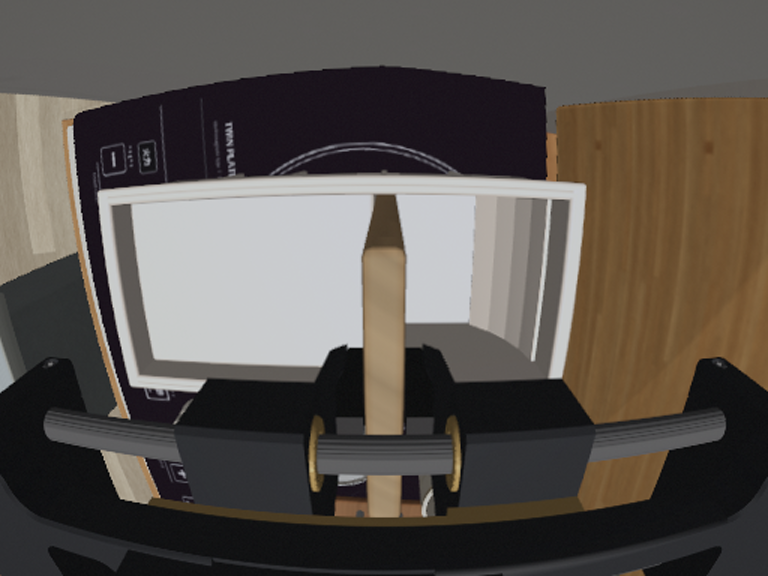

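Board is flat in the jaws (12 mm) and vertical. Lift clear.

```bash
python3 -m inch '0 0 0 0; 0 -10 0 0; 0 -25 0 0; 0 -40 0 0; 0 -55 0 0; 0 -70 0 0; 0 -85 0 0; 0 -100 0 0; 0 -112 0 0; 0 -112 0 0' -1 40
python3 - <<'E'
from h import *
from plant import r
plan([.57,-.14,.32],-6.8)
S={n:r.snapshot(n) for n in("scene","top")}
P={}
for n in ("board_near_end","board_center"):
    for c in S:
        d=r.tip_of(c,n); print(c,n,[(x["p"],x["centre"]) for x in d]); 
        if d:P[c,n]=d[0]["centre"]
    if ("scene",n) in P and ("top",n) in P: print(n,tri(S["scene"],P["scene",n],S["top"],P["top",n]))
E
python3 pic.py scene m1 0 290 60 420
```

```text
clock: 17.7
tool_pos: [0.5971, 0.1807, 0.3148]
eef_rot: [-0.706, 0.017, -0.019, 0.707]
contact_force: [-0.1, 0.6, -1.9]
opening: 0.132
pos [0.5971 0.1807 0.3148] yaw -2.92 shift [ -10.8   -5.7 -321.6] spin 3.88 len 322.0 F [-0.1  0.6 -1.9] open 0.132 t 17.7 q [-0.14  0.64 -0.42  1.48  0.28  1.08 -0.67] tilt [ 0.003  0.001 -1.   ]
scene board_near_end [(0.63, [33.7, 199.6])]
top board_near_end []
scene board_center [(0.94, [83.6, 201.6])]
top board_center []
```

View pics/m1.png

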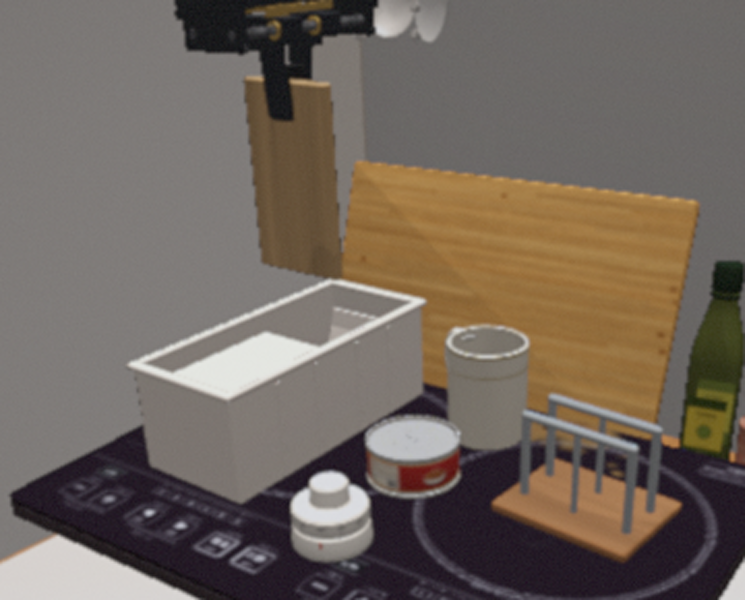

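```bash
python3 - <<'E'
from h import *
from plant import r
s=r.snapshot("scene"); st=r.get_state(); n=Rn.from_quat(st["eef_rot"]).as_matrix()[:,0]
k=600/290
def pl(rc,off):
    o,d=ray(s,rc); p0=st["tool_pos"]+n*off; return o+d*(n@(p0-o))/(n@d)
print("c",pl((83.6,201.6),0).round(4))
for nm,(c,rr) in dict(bl=(262,263),br=(340,277),tl=(245,78),tr=(329,85)).items():
    print(nm,pl((rr/k,c/k+60),-.006).round(4))
E
```

```text
c [0.5963 0.1813 0.2533]
bl [0.5926 0.228  0.1598]
br [0.5874 0.1261 0.1633]
tl [0.5927 0.2265 0.3361]
tr [0.5875 0.1252 0.336 ]
```

```bash
python3 -m inch '-1 0 -20 0.4; -3 0 -55 0.8; -4 0 -95 1.2; -5 0 -135 1.6; -7 0 -175 2; -8 0 -215 2.5; -10 0 -255 3; -11 0 -290 3.5; -11 0 -312 3.9; -11 0 -319 3.9'
python3 -m inch '0 0 0 0; 0 0 0 0; 0 0 0 0'
python3 - <<'E'
from h import *
from plant import r
plan([.570,-.137,.22],-6.8)
E
python3 pic.py scene n1 20 290 200 440;python3 pic.py wrist n2;python3 pic.py top n3 80 300 100 400
```

```text
clock: 19.1
tool_pos: [0.5686, -0.1418, 0.3123]
eef_rot: [0.706, -0.044, 0.044, -0.705]
contact_force: [0.0, 0.2, -0.4]
opening: 0.135
clock: 19.4
tool_pos: [0.5696, -0.1356, 0.3128]
eef_rot: [-0.705, 0.041, -0.041, 0.706]
contact_force: [1.0, -0.5, -1.8]
opening: 0.136
pos [ 0.5696 -0.1356  0.3128] yaw -6.63 shift [ 0.5 92.8 -1.4] spin 0.17 len 93.0 F [ 1.  -0.5 -1.8] open 0.136 t 19.4 q [ 0.4   0.58 -0.42  1.6   0.27  1.02 -0.22] tilt [ 0.     0.001 -1.   ]
```

View pics/n1.png

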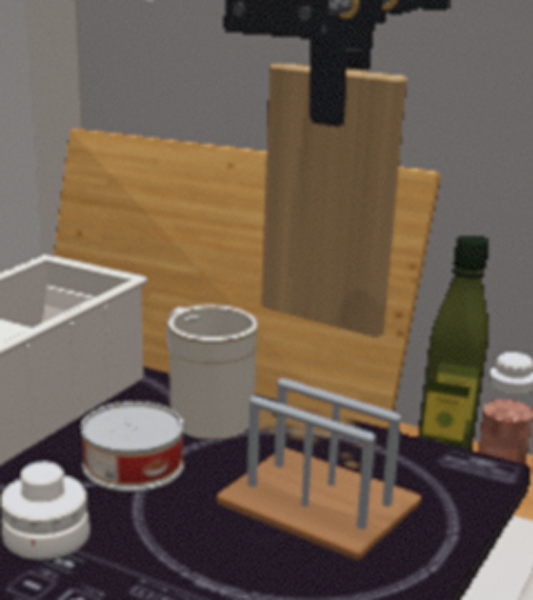

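View pics/n2.png

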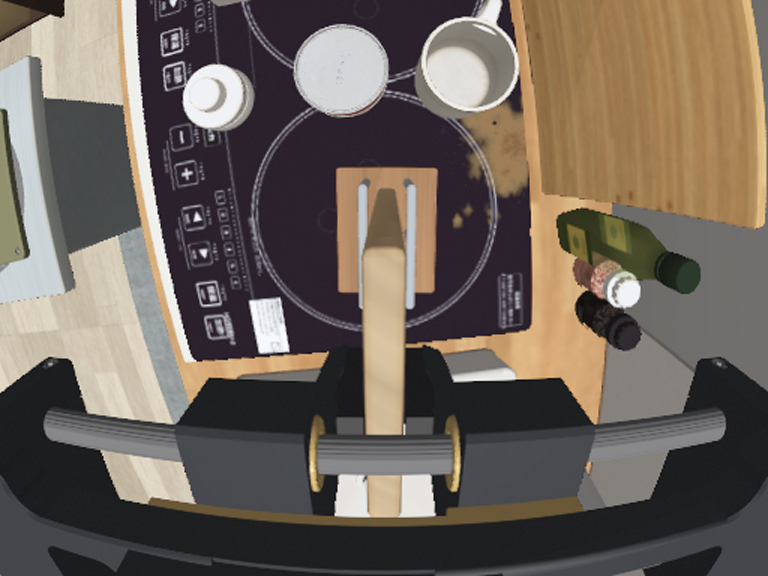

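View pics/n3.png

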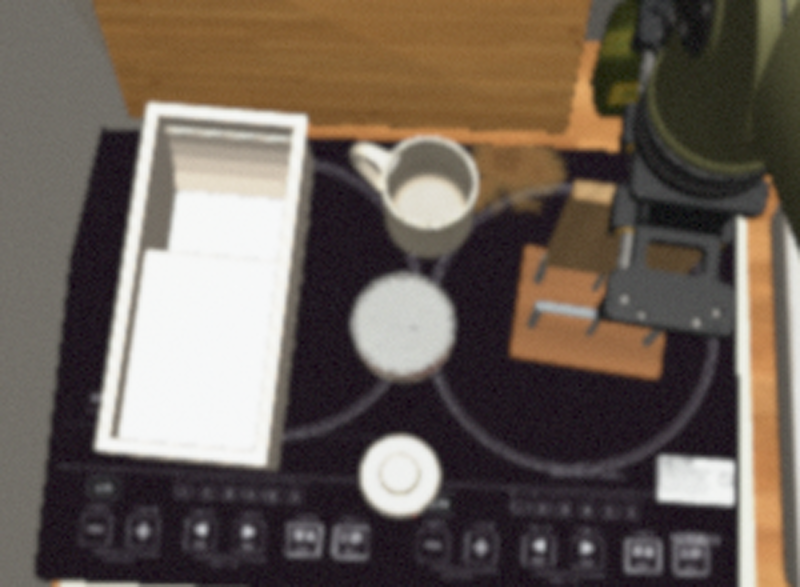

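In the wrist view the board's lower end lies midway between the hoops (columns 363 and 411 at row 185) and is parallel to them. Descend to just above the hoops and check.

```bash
python3 -m inch '0 15 -1 0; 0 32 -1 0; 0 46 -1 0; 0 52 -1 0; 0 52 -1 0; 0 52 -1 0'
python3 - <<'E'
from h import *
from plant import r
plan([.570,-.137,.165],-6.8)
E
python3 pic.py scene o1 60 290 220 440;python3 pic.py wrist o2 
```

```text
clock: 20.15
tool_pos: [0.5696, -0.1388, 0.2613]
eef_rot: [0.706, -0.042, 0.042, -0.706]
contact_force: [1.0, 0.2, -0.6]
opening: 0.13
pos [ 0.5696 -0.1388  0.2613] yaw -6.81 shift [ 0.1 96.3  1.8] spin -0.01 len 96.0 F [ 1.   0.2 -0.6] open 0.13 t 20.15 q [ 0.4   0.64 -0.4   1.66  0.3   0.9  -0.25] tilt [ 0.001 -0.    -1.   ]
```

View pics/o1.png

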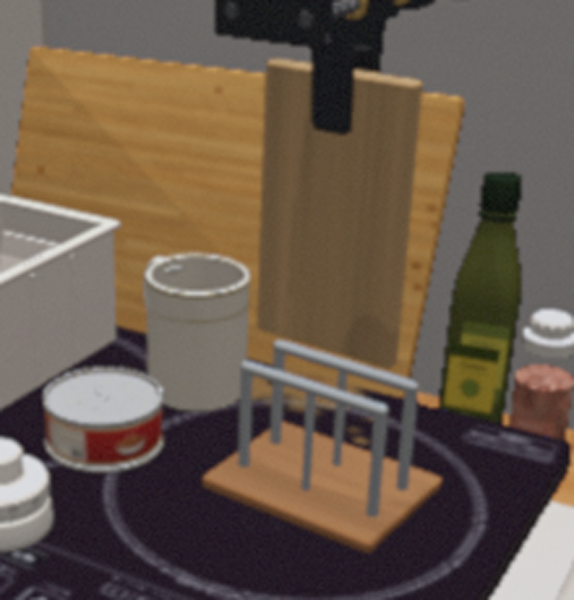

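View pics/o2.png

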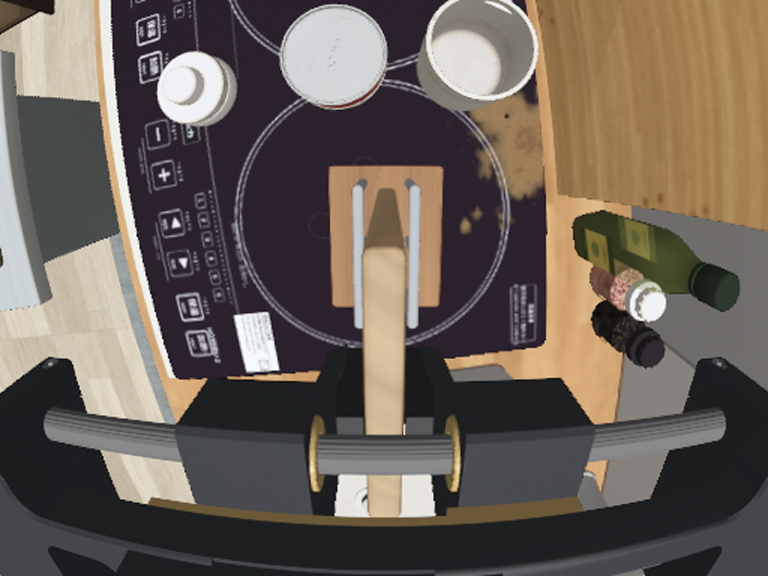

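```bash
python3 -m inch '0 12 1 0; 0 25 2 0; 0 38 2 0; 0 50 2 0; 0 62 2 0; 0 72 2 0; 0 80 2 0; 0 84 2 0; 0 86 2 0; 0 86 2 0'
python3 - <<'E'
from h import *
plan([.570,-.137,.165],-6.8)
E
python3 pic.py scene p1 60 290 220 440;python3 pic.py wrist p2 
```

```text
clock: 21.25
tool_pos: [0.5695, -0.137, 0.1748]
eef_rot: [0.706, -0.042, 0.042, -0.706]
contact_force: [0.3, 0.0, -1.9]
opening: 0.133
pos [ 0.5695 -0.137   0.1748] yaw -6.83 shift [0.5 9.8 0.1] spin -0.03 len 10.0 F [ 0.3  0.  -1.9] open 0.133 t 21.25 q [ 0.36  0.75 -0.35  1.75  0.37  0.71 -0.31] tilt [ 0. -0. -1.]
```

View pics/p1.png

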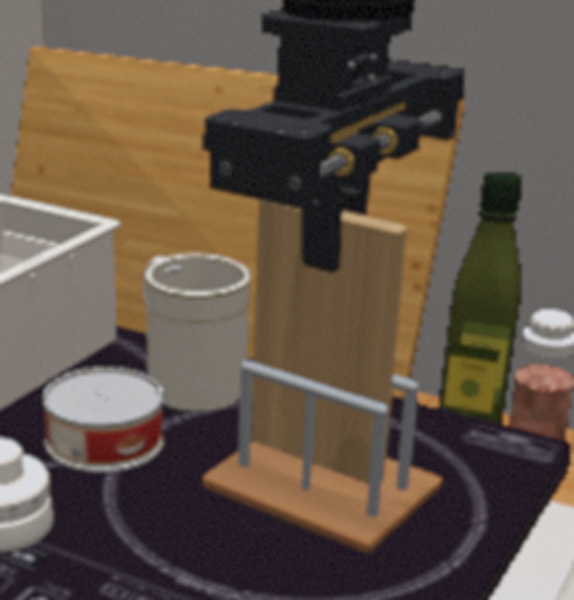

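View pics/p2.png

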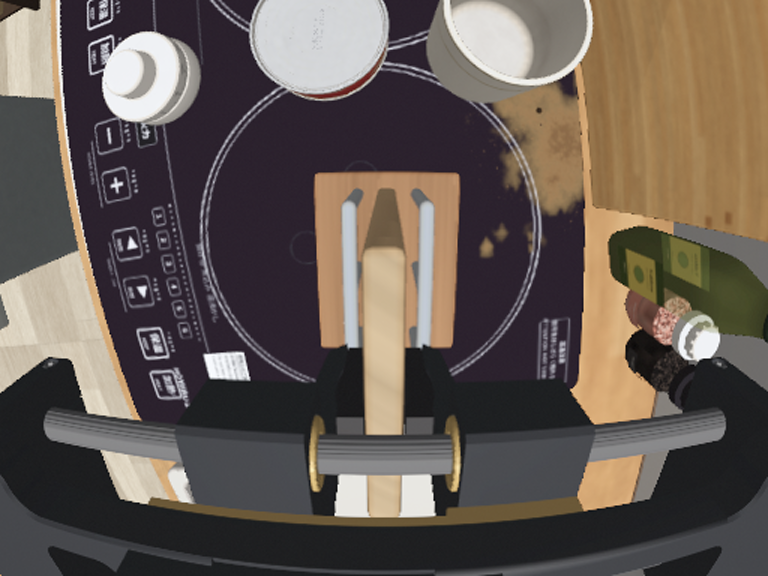

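The board is in the slot, with no contact yet (Fz equals the board's weight). Lower in 1–2 mm steps until the foot carries it.

```bash
for i in 1; do python3 -m inch '0 2 0 0; 0 4 0 0; 0 6 0 0; 0 7 0 0; 0 7 0 0'; done
```

```text
clock: 21.85
tool_pos: [0.5693, -0.137, 0.1675]
eef_rot: [0.706, -0.042, 0.042, -0.706]
contact_force: [-0.7, 0.9, -0.6]
opening: 0.131
```

```bash
python3 -m inch '0 1 0 0; 0 2 0 0; 0 2 0 0; 0 2 0 0'
```

```text
clock: 22.25
tool_pos: [0.5694, -0.137, 0.1657]
eef_rot: [0.706, -0.042, 0.042, -0.706]
contact_force: [0.5, 0.7, -1.8]
opening: 0.132
```

```bash
python3 -m inch '0 1 0 0; 0 2 0 0; 0 2 0 0; 0 2 0 0'; python3 pic.py scene q1 120 290 250 410
```

```text
clock: 22.65
tool_pos: [0.5701, -0.1366, 0.1648]
eef_rot: [-0.706, 0.041, -0.043, 0.706]
contact_force: [-1.0, 0.8, 6.0]
opening: 0.135
```

View pics/q1.png

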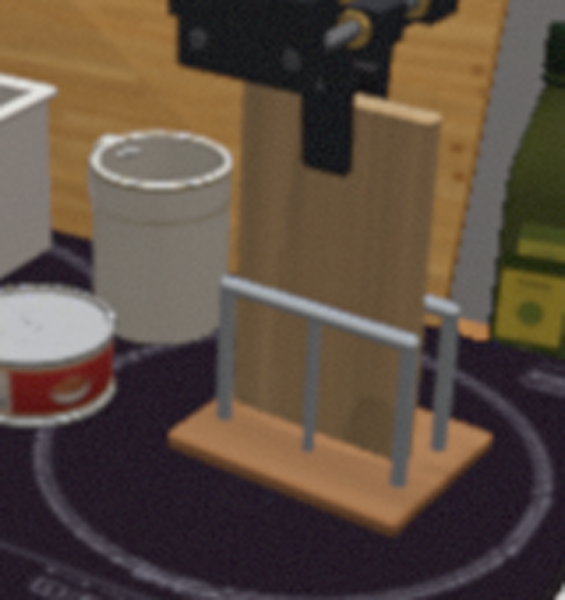

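Contact at z = 0.165, as predicted, with 6 N upward. Release gently.

```bash
python3 -m inch '0 -1 0 0; 0 -1 0 0; 0 -1 0 0; 0 -1 0 0; 0 -1 0 0; 0 -1 0 0' -0.4
python3 -m inch '0 0 0 0; 0 0 0 0; 0 0 0 0; 0 0 0 0; 0 0 0 0' 0.4
python3 pic.py scene r1 120 290 250 410; python3 pic.py wrist r2
```

```text
clock: 23.3
tool_pos: [0.5693, -0.1371, 0.1646]
eef_rot: [0.706, -0.042, 0.042, -0.706]
contact_force: [-0.5, 0.2, 0.2]
opening: 0.297
clock: 23.8
tool_pos: [0.5694, -0.137, 0.1647]
eef_rot: [0.706, -0.042, 0.042, -0.706]
contact_force: [0.2, 0.5, 0.2]
opening: 0.697
```

View pics/r1.png

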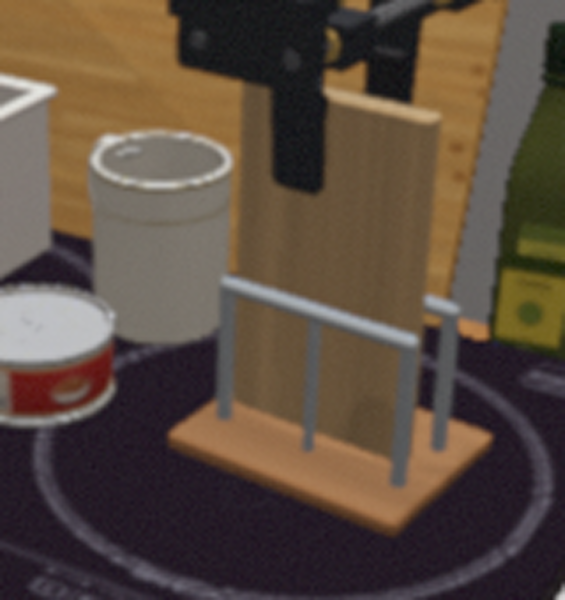

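View pics/r2.png

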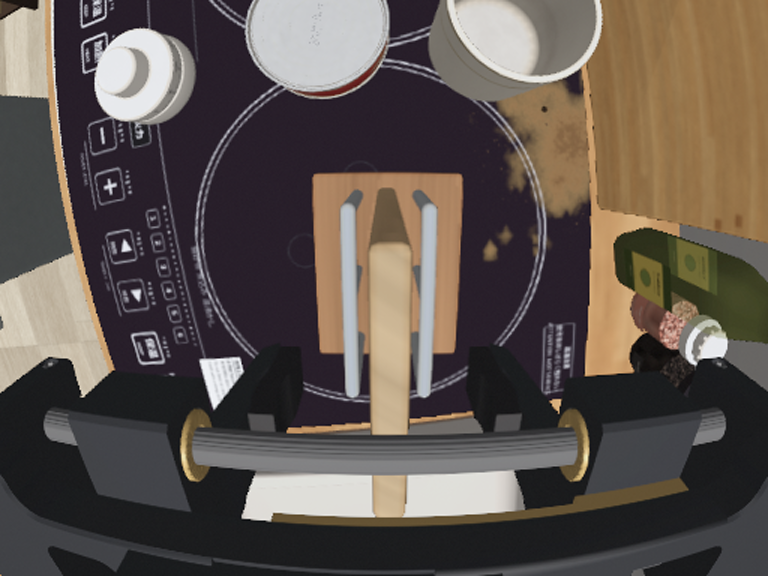

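The board stands free and upright between the hoops, with the fingers clear on both sides. Retreat upward.

```bash
python3 -m inch '0 -10 0 0; 0 -30 0 0; 0 -60 0 0; 0 -95 0 0; 0 -130 0 0; 0 -150 0 0; 0 -150 0 0; 0 -150 0 0'
python3 - <<'E'
from h import *
from plant import r
S={n:r.snapshot(n) for n in("scene","top")}
for n,z in (("board_center",.10),("mug",0),("timer",0),("tin",0),("stand_slot",.01)):
    for c in S:
        d=r.tip_of(c,n)
        if d: print(n,c,d[0]["p"],atz(S[c],d[0]["centre"],z).round(4))
E
python3 pic.py scene s1 60 290 100 440; python3 pic.py wrist s2
```

```text
clock: 24.7
tool_pos: [0.5691, -0.1371, 0.315]
eef_rot: [0.706, -0.042, 0.042, -0.706]
contact_force: [0.5, -0.7, 0.5]
opening: 0.701
board_center scene 0.76 [ 0.5705 -0.1358  0.1   ]
board_center top 0.9 [ 0.5663 -0.133   0.1   ]
mug scene 0.76 [0.661 0.02  0.   ]
mug top 0.85 [0.6605 0.0207 0.    ]
timer scene 0.78 [ 0.4243  0.0246 -0.    ]
timer top 0.57 [0.4275 0.0215 0.    ]
tin scene 0.82 [0.5552 0.0309 0.    ]
tin top 0.78 [0.5423 0.0349 0.    ]
stand_slot scene 0.85 [ 0.5751 -0.134   0.01  ]
stand_slot top 0.68 [ 0.5739 -0.1368  0.01  ]
```

View pics/s1.png

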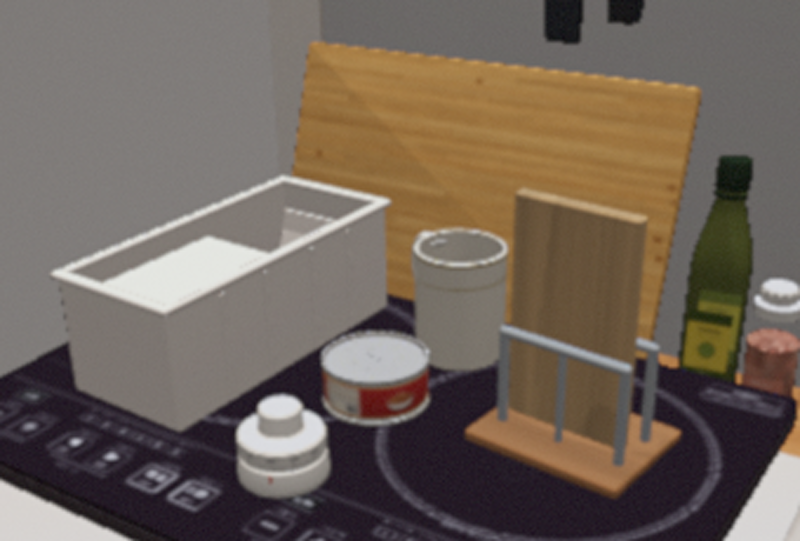

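View pics/s2.png

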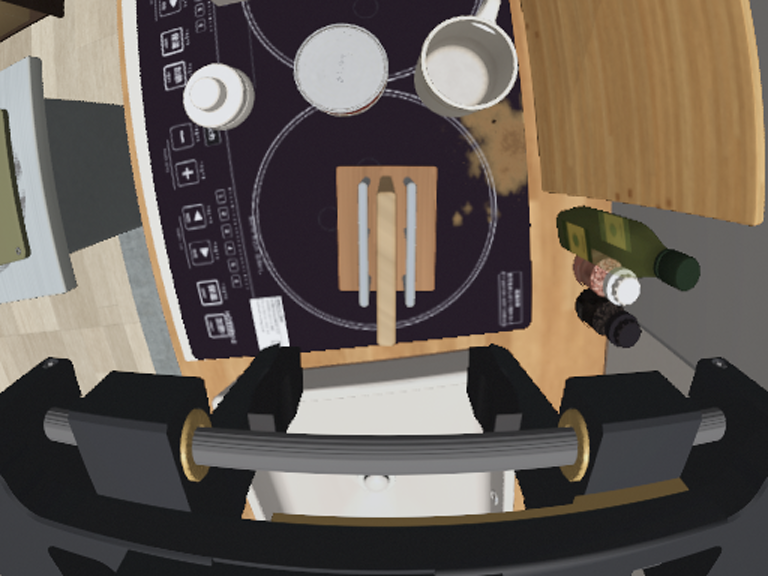

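The board stands upright and centred between the hoops, the robot is clear, and the bystanders are where they were. Handing in.

```bash
python3 -c "
from plant import r
print(r.finish_job())"
```

```text
the job is handed in; nothing more can be done
None
```

The board is standing on end between the two hoops of the drying stand, and I handed the job in at about 25 s of the 67 s limit. `finish_job` gives no verdict, so success is my own reading of the last pictures.

**What I did:** I pushed the board along its step with closed fingers until it tipped. Then I backed the fingers off and left it leaning untouched while I rose, opened and turned the gripper. I gripped the raised end and lifted slowly, so the board rotated flat into the jaws. I carried it above everything to the stand, set it down and let go.

**Last checks:**
- **Board:** it looks upright and parallel to the hoops in the scene and wrist pictures. Its centre is at about (0.57, -0.135) m. My fit of the stand puts the slot at about (0.570, -0.140) m, so the board is roughly 5 mm off along the slot and 4 mm or less across it.
- **Robot:** the open gripper is about 12 cm above the board and reads no contact force.
- **Mug, timer and tin:** each is within about 8 mm of where it was first measured, and none is tipped.

**Disagreements:** the two cameras differ by up to 13 mm on some points, mainly the tin's base. The detector put the slot about 5 mm further forward than my fit of the stand's corners and hoops. I used the fit for placing, and the board sat centred between the hoops.

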